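# Load the spring-lift sauce tub dispenser

### The job

Fill the spring-lift dispenser for the serving hatch: the red-lidded tub at the bottom on its sprung platform, then the yellow-lidded tub squarely on top of it, both upright with their lids up. The red tub has fallen over, so stand it up on the table and take it again from above; let each tub down gently, not dropped or slammed, and let go so that the platform sinks freely. Leave the green-lidded tub and everything else where it is.

Things in the scene. Friction and masses are not known exactly. Their poses are not given: they have to be found in the camera images.
- dispenser: fixed spring-lift tub dispenser, on the right of the table, yaw up to 0.5. Origin: centre of underside. Base 100 x 100 mm. Four steel corner angles, 235 mm tall, leave a 64 x 64 mm square clear inside (sides along x and y); their legs take 11 mm of the inside, 4 mm thick, so each side is open 42 mm in its middle. Green panels to 115 mm height, 42 mm from axis. Tubs go in from above, squared to x and y
- platform (a point): centre of the top face of the black 56 x 56 mm sprung platform between the corner angles; 170 mm above the table when empty, that is 65 mm below the tops of the angles; axes as the dispenser's. Guided: it moves only up and down
- lift (a joint): how far the platform has sunk, m: 0 empty at the top, 0.15 at the lower stop. Damped spring, about 32 N/m (starts to sink at about 0.3 N): a tub let go on it sinks about 60 mm in about a second, a further tub 67 mm more, so the top of the load stays about 180 mm above the table
- tub_red: square sauce tub, cream with red lid and band, 56 x 56 mm, 70 mm tall overall, straight sides, about 0.22 kg (10 per cent more or less), loose. Origin: centre of its underside; z points to the lid. At the start it lies on a side face with the lid towards the left of the table (within 0.4 rad of +y), the origin 28 mm above the table
- tub_red_lid (a point): centre of the red tub's lid top, 70 mm from its origin along its z
- tub_yellow: same tub, 56 x 56 x 70 mm, about 0.22 kg, with a yellow lid and band, standing upright on the table, yaw up to 0.5; origin: centre of its underside, z up
- tub_yellow_lid (a point): centre of the yellow tub's lid top, 70 mm above its origin
- tub_green: same tub with a green lid and band, standing upright; a bystander to be left; origin: centre of its underside
- bread_tray: fixed foil tray of bread, 130 x 100 mm, 60 mm tall, on the left of the table; origin: centre of its underside
- bun_a: round bread bun, 70 mm across, 32 mm tall, loose, bystander; origin: centre of its underside
- bun_b: another such bun, 70 mm across, 32 mm tall, loose, bystander; origin: centre of its underside
- mug: white mug, 80 mm across, 85 mm tall, handle on its own +y side, loose, bystander; origin: centre of its underside
- shaker: aluminium shaker, 48 mm across, 80 mm tall, loose, bystander; origin: centre of its underside
- bottle: clear bottle with a blue cap, 66 mm across, 200 mm tall, loose, bystander; origin: centre of its underside
- jar: amber jar with a white cap, 64 mm across, 75 mm tall, loose, bystander; origin: centre of its underside
Not all that is in view belongs to the job. There is more than one size of the tub_yellow; the job needs the largest.

How it is judged (in metres and radians):
On the way, in this order (a step that is already met when the one before it is completed fails the run):
1. the red tub stands upright on the table, lid up, let go (angle between tub_red's own z axis and vertical below 0.15 rad and height (world z) of tub_red below 0.008 m and height (world z) of tub_red_lid above 0.05 m and contact force between the fingers and tub_red below 0.1 N), for 0.2 s.
2. the red tub stands upright on the sunken platform, released and at rest (horizontal distance between tub_red and platform below 0.01 m and z of tub_red in the frame of platform below 0.006 m and angle between tub_red's own z axis and vertical below 0.12 rad and z of tub_red_lid in the frame of platform above 0.05 m and contact force between the fingers and tub_red below 0.1 N and linear speed of tub_red below 0.02 m/s and value of joint lift above 0.03 m), for 0.2 s.
3. the yellow tub stands upright on the red one, released and at rest, with the platform sunk further (horizontal distance between tub_yellow and platform below 0.01 m and distance between tub_yellow and tub_red_lid below 0.012 m and angle between tub_yellow's own z axis and vertical below 0.12 rad and z of tub_yellow_lid in the frame of platform above 0.12 m and contact force between the fingers and tub_yellow below 0.1 N and linear speed of tub_yellow below 0.02 m/s and value of joint lift above 0.09 m), for 0.2 s.
At the end, for the whole second after the job is handed in: Both tubs upright, lids up (0.12 rad), released, at rest: red within 10 mm of the platform's centre and 6 mm of its top; yellow within 10 mm of that axis, its underside within 12 mm of the red lid's centre; platform sunk over 90 mm (all of step 3 and horizontal distance between tub_red and platform below 0.01 m and z of tub_red in the frame of platform below 0.006 m and angle between tub_red's own z axis and vertical below 0.12 rad and z of tub_red_lid in the frame of platform above 0.05 m and contact force between the fingers and tub_red below 0.1 N and linear speed of tub_red below 0.02 m/s); the robot touches nothing.
It fails at once if the platform is slammed down (it moves faster than 0.3 m/s) (velocity of joint lift above 0.3 m/s).
It fails at once if a tub is dropped or rammed onto the dispenser or the other tub (more than 30 N) (contact force between tub_red and dispenser above 30 N or contact force between tub_yellow and tub_red above 30 N).
It fails at once if the green tub or another bystander is moved by more than 30 mm or tipped over (distance of any of tub_green, bun_a, bun_b, mug, shaker, bottle, jar from where it was at the start of the episode above 0.03 m or angle between any of tub_green, bun_a, bun_b, mug, shaker, bottle, jar's own z axis and vertical above 0.6 rad).
It also fails if it takes over 72 s, if anything falls off the work surface, if the arm or the gripper's body presses on something with over 40 N, if the wrist force passes 120 N, or if a joint passes its speed limit or range.

### The arm

A 6-joint arm with a two-finger parallel gripper is mounted at the origin on the work surface. World frame = base frame: x ahead of the robot, y to its left, z up, the work surface at z = 0. Lengths are in mm, angles in rad, forces in N, time in s.
With the tool pointing down it reaches from about 200 to 875 mm from the base axis. Payload 3.4 kg.
Tool frame: the origin (TCP) lies midway between the tips of the shut fingers; the grasp point (between the pads) lies 19 mm behind it; z points along the fingers, y is the direction in which the jaws open and shut (so a half turn about z gives the same grasp; the last joint's range is limited). The gripper opens to 94 mm and grips with 3 to 60 N. Pads are 16 mm wide; open, the fingers measure 119 mm over their backs; the gripper's body (75 mm by 177 mm) begins 78 mm behind the grasp point.
Start: joints at [-1.259, 0.276, 1.505, -0, 1.361, -0.121], TCP at [241.167, -522.019, 205.493] pointing down, gripper open.
Joint ranges: [-2.89, 2.89], [-0.75, 2.08], [0.22, 2.7], [-1.18, 4.32], [0.11, 2.71], [-2.7, 2.7]. Speed limits (rad/s): [2.57, 2.57, 3.14, 3.14, 3.14, 3.14].

### API

Orientations are given as a 3x3 rotation matrix whose columns are the frame's x, y, z axes.
In Python, from cell import manip, hand, cams, workorder, finder gives the robot as it stands. Calls block until the motion is done:
- manip.movep(position, orientation): joint-space move of the TCP to a pose.
- manip.movel(position, ori=None, feed=150, stop_force=None): straight line of the TCP; ori=None keeps the orientation; feed is the mean speed in mm/s. With stop_force (N) it stops when the force on the tool has changed by that much, and returns True; else False.
- manip.move_joints(angles): joint-space move.
- hand.command_gripper(opening): finger opening in mm; the grip force is fixed at half the most; returns when the fingers have stopped.
- manip.pause(seconds).
- manip.ik(position, orientation): joint angles nearest the present ones, or None.
- manip.sense(): the state.
- cams.grab_frame(name): name is "scene" or "top" or "wrist"; returns (picture, depth): 420x560x3 uint8, red, green, blue; 420x560 float32, mm along the optical axis (not along the pixel's ray), 0 where there is no reading.
- cams.camera_params(name): a dict with "fx", "fy", "cx", "cy" (pixels), "dist" ([k1, k2, p1, p2, k3] as OpenCV has them; the pictures are not rectified), "eye" and "rotation" of the camera in the world. Camera axes: x right, y down, z forward; pixel columns grow to the right and rows downward; lengths in mm; the calibration is good to about 2 mm. A picture is of the moment at which its call begins: read the wrist's pose just before it. camera_params takes no time and is no camera call; for the wrist camera it gives the pose at the moment of the call.
A pose or a line that the arm cannot do raises manip.Unreachable and nothing moves.
- workorder.sign_off(): hands the job in, once; it reports no verdict.
Trained networks look in the newest picture that a camera, given by its name, has taken for a name from the list of things; names that differ only in an ending like _2 or _b are one class to them, and where a whole thing is asked for, a point or a joint stands for the part that bears it (a point fixed in the world has none). Each returns a list of dicts, best first, with "conf" (0 to 1); they miss things now and then, are a little off and sometimes report something else, mostly with a low value. They report only what shows in the picture. A call takes as long as a camera call. They do not tell look-alikes from the thing itself.
- finder.silhouettes(camera, label): "pixels" (420x560 bool, what is visible of it) and "xy" ([column, row] in pixels, amid what is visible of it).
The state is a dict: "clock": time; "joint_pos": joint angles; "qvel": joint speeds; "joint_efforts": joint torques, N m; "eef_pos": TCP position; "tcp_rot": TCP orientation; "contact_force": force on the tool from outside, world axes, zero at the start; "torque": the same for the moment, N m; "width": finger opening in mm.
Only numpy, scipy, OpenCV 4.12 (cv2) and the standard library are available. Lean on these libraries where they do the work, as an engineer would, in place of code of your own. Each camera call takes 0.05 s, during which the arm holds its last target. There are 200 camera calls.

## Working session

There is one attempt and no reset: what is moved stays moved. The work goes in short steps, each a Python script; the robot and the scene stay as the last script left them, time stands still between calls to the robot, and variables do not carry over. Pictures are saved under pics/ and viewed, about 8 in all and at most 12, crops included, and the job is handed in when it is done.

```bash
mkdir -p pics; ls; cat > h.py <<'E'
import numpy as np, cv2
from cell import manip, hand, cams, workorder, finder
def grab(c):
    P=cams.camera_params(c); im,d=cams.grab_frame(c); return P,im,d
def cloud(P,d,mask=None):
    m=(d>0) if mask is None else (mask&(d>0))
    v,u=np.nonzero(m); K=np.array([[P['fx'],0,P['cx']],[0,P['fy'],P['cy']],[0,0,1.]])
    n=cv2.undistortPoints(np.stack([u,v],1).astype(np.float64)[:,None],K,np.array(P['dist'],float))[:,0]
    z=d[v,u].astype(float); c=np.c_[n*z[:,None],z]
    return c@np.array(P['rotation']).T+np.array(P['eye']), u, v
def down(yaw):  # tool down, tool y (jaw dir) at angle yaw from world y
    c,s=np.cos(yaw),np.sin(yaw)
    y=np.array([-s,c,0]); z=np.array([0,0,-1.]); return np.stack([np.cross(y,z),y,z],1)
def save(im,n): cv2.imwrite(f'pics/{n}.png',im[:,:,::-1])
E
python3 - <<'E'
from h import *
print(manip.sense())
ims=[]
for c in ['scene','top']:
    P,im,d=grab(c); save(im,c); np.savez(c,im=im,d=d,**{k:np.array(v) for k,v in P.items()})
    print(c,P['eye'],P['rotation'])
    for l in ['tub_red','tub_yellow','tub_green','dispenser','platform']:
        for r in finder.silhouettes(c,l):
            p,u,v=cloud(P,d,r['pixels'])
            if len(p): print(c,l,round(r['conf'],2),np.round(r['xy']),len(p),np.percentile(p,[3,50,97],axis=0).round().tolist())
E
```

```text
pics
{'clock': 0.0, 'joint_pos': array([-1.25903703e+00,  2.76574488e-01,  1.50610172e+00,  1.07978010e-05,
        1.36069204e+00, -1.20965557e-01]), 'qvel': array([ 0.00013867, -0.00030024, -0.00075751,  0.00100537,  0.00067433,
       -0.00073905]), 'joint_efforts': array([ 2.64422371e-03, -4.04574680e+01, -2.37231374e+01,  7.03016203e-02,
        3.46562848e-02, -1.50503320e-04]), 'eef_pos': array([ 240.96878366, -521.45856012,  204.6289579 ]), 'tcp_rot': array([[ 9.07827475e-01,  4.19343523e-01, -5.34581502e-04],
       [ 4.19343804e-01, -9.07825923e-01,  1.69323665e-03],
       [ 2.24740876e-04, -1.76134019e-03, -9.99998424e-01]]), 'contact_force': array([-0.65915244, -0.31380606,  0.65887288]), 'torque': array([-0.06722291, -0.05206184, -0.02279358]), 'width': 94.36166228305787}
scene [1093.97712434 -232.91125176 1034.32247448] [[ 0.42237099  0.75389789 -0.50323029]
 [ 0.90642039 -0.35264228  0.23247687]
 [-0.00219645 -0.55432968 -0.83229429]]
scene tub_red 0.85 [320. 172.] 889 [[412.0, 151.0, 2.0], [450.0, 181.0, 52.0], [465.0, 219.0, 58.0]]
scene tub_yellow 0.96 [216. 211.] 
[... 899 characters left out ...]
268.] 925 [[410.0, 153.0, 0.0], [436.0, 185.0, 55.0], [463.0, 221.0, 59.0]]
top tub_yellow 0.95 [319. 265.] 725 [[408.0, -126.0, 31.0], [438.0, -96.0, 70.0], [466.0, -68.0, 74.0]]
top tub_yellow 0.94 [360. 304.] 423 [[341.0, -207.0, 18.0], [361.0, -186.0, 51.0], [380.0, -167.0, 55.0]]
top tub_yellow 0.69 [310. 312.] 393 [[319.0, -97.0, 16.0], [340.0, -77.0, 51.0], [357.0, -58.0, 55.0]]
top tub_green 0.93 [271. 174.] 731 [[618.0, -22.0, 3.0], [645.0, 9.0, 69.0], [676.0, 37.0, 73.0]]
top dispenser 0.63 [404. 197.] 2934 [[551.0, -317.0, 2.0], [595.0, -272.0, 120.0], [643.0, -231.0, 234.0]]
top platform 0.76 [420. 188.] 759 [[571.0, -308.0, 165.0], [602.0, -283.0, 170.0], [629.0, -256.0, 173.0]]
```

```bash
ls pics
```

```text
scene.png
top.png
```

View pics/scene.png

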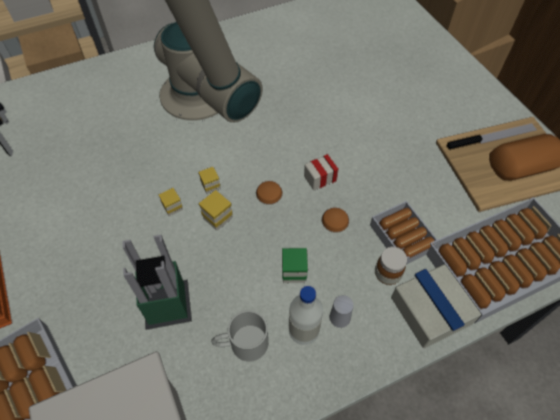

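View pics/top.png

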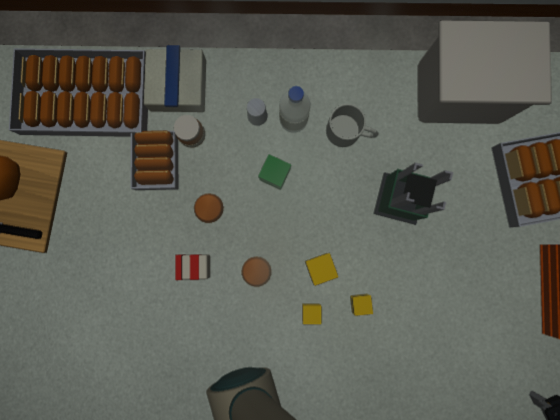

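The scene view shows red lying on its side (320,172) between the buns. The large yellow is at (216,211), with two smaller decoys at (210,180) and (171,201), and the dispenser is at (160,290). The top view agrees: red (192,267), large yellow (321,268), dispenser (410,195). Next I'll fit the poses and check IK for the stand-up move.

```bash
cat >> h.py <<'E'
def rect(p,lo,hi,c,r):
    q=p[(p[:,2]>lo)&(p[:,2]<hi)&(np.hypot(*(p[:,:2]-c).T)<r)]
    (x,y),(w,h),a=cv2.minAreaRect(q[:,:2].astype(np.float32)); a=np.deg2rad(a)
    return np.array([x,y]),w,h,(a+np.pi/4)%(np.pi/2)-np.pi/4,np.median(q[:,2]),len(q)
def tilt(psi,t,yj):
    # jaw axis horizontal at yj (unit vec); tool z tilted by t about jaw axis from down
    from scipy.spatial.transform import Rotation as R
    z=np.array([0,0,-1.]); y=np.r_[yj,0]; M=np.stack([np.cross(y,z),y,z],1)
    return R.from_rotvec(psi*t*y).as_matrix()@M
E
python3 - <<'E'
from h import *
for c in ['scene','top']:
    z=np.load(c+'.npz'); p,_,_=cloud(z,z['d'])
    print(c,'red',rect(p,51,62,(437,185),50)); print(c,'yel',rect(p,64,78,(438,-98),42)); print(c,'plat',rect(p,163,177,(600,-283),40)); print(c,'tops',rect(p,228,242,(600,-283),70))
P=cams.camera_params('wrist'); s=manip.sense()
print('cam in tool',s['tcp_rot'].T@(P['eye']-s['eef_pos']),s['tcp_rot'].T@P['rotation'],P['fx'])
yj=np.array([1.,0])
for sg in (1,-1):
  yj=np.array([sg*1.,0])
  for t in np.arange(-60,61,15):
    M=tilt(1,np.deg2rad(t),yj); g=np.array([437,185,60.]); q=manip.ik(g+19*M[:,2],M)
    print(sg,t,M[:,2].round(2),None if q is None else np.round(q,2))
for nm,xy in dict(red=(437,185),yel=(438,-98),disp=(600,-283)).items():
  for k in range(4):
    q=manip.ik((*xy,350),down(k*np.pi/2)); print(nm,k,None if q is None else np.round(q,2))
E
```

```text
scene red (array([437.43014526, 186.35025024]), 57.34115982055664, 70.78118133544922, np.float64(0.027841208264933415), np.float64(55.343385096434076), 480)
scene yel (array([438.73141479, -98.22113037]), 58.55841064453125, 57.69965362548828, np.float64(0.36717058541095615), np.float64(69.988379121376), 500)
scene plat (array([ 597.17785645, -281.53820801]), 63.87706756591797, 67.98796844482422, np.float64(-0.12046489611642652), np.float64(170.3253154481908), 686)
scene tops (array([ 601.00842285, -280.43127441]), 73.1036148071289, 74.51835632324219, np.float64(-0.25357235055967653), np.float64(234.025900757224), 200)
top red (array([435.1000061, 187.9005127]), 54.56702423095703, 69.39180755615234, np.float64(0.01838853227694104), np.float64(55.64521526792214), 787)
top yel (array([436.5791626 , -97.46378326]), 56.01546096801758, 56.075130462646484, np.float64(0.36596686988775406), np.float64(70.01537556127448), 680)
top plat (array([ 601.04547119, -282.82775879]), 64.30350494384766, 69.04434204101562, np.float64(-0.31552666542068053), np.float64(169.55441606703675), 788)
top tops (a
[... 1207 characters left out ...]
.97] [ 0.44  0.36  1.88 -0.28  1.03 -2.55]
-1 30 [ 0.   -0.5  -0.87] [ 0.58  0.47  1.8  -0.46  1.22 -2.32]
-1 45 [ 0.   -0.71 -0.71] [ 0.69  0.6   1.72 -0.59  1.41 -2.18]
-1 60 [ 0.   -0.87 -0.5 ] [ 0.76  0.75  1.66 -0.68  1.6  -2.08]
red 0 [ 0.25  0.07  1.42 -0.    1.66 -1.32]
red 1 None
red 2 [ 0.25  0.07  1.42 -0.    1.66  1.82]
red 3 [ 0.25  0.07  1.42 -0.    1.66  0.25]
yel 0 [-0.38  0.03  1.46 -0.    1.65 -1.95]
yel 1 None
yel 2 [-0.38  0.03  1.46 -0.    1.65  1.2 ]
yel 3 [-0.38  0.03  1.46 -0.    1.65 -0.38]
disp 0 [-0.55  0.38  1.   -0.    1.76 -2.12]
disp 1 [-0.55  0.38  1.   -0.    1.76  2.6 ]
disp 2 [-0.55  0.38  1.   -0.    1.76  1.03]
disp 3 [-0.55  0.38  1.   -0.    1.76 -0.55]
```

```bash
python3 - <<'E'
from h import *
a=0.022; yj=np.array([np.cos(a),np.sin(a)]); c=np.array([436.3,187,30.])
M=tilt(1,np.deg2rad(-45),yj); N=tilt(1,np.deg2rad(45),yj)
tp=lambda g,M:g+19*M[:,2]
hand.command_gripper(94)
manip.movep(tp(c+[0,0,250],M),M)
manip.movep(tp(c-110*M[:,2],M),M)
print('hit',manip.movel(tp(c,M),feed=100,stop_force=12))
s=manip.sense(); print(s['clock'],s['eef_pos'],s['contact_force'])
hand.command_gripper(30); print('w',manip.sense()['width'])
manip.movel(tp(c+[0,0,70],M),feed=100)
for t in (-15,15,45):
    X=tilt(1,np.deg2rad(t),yj); manip.movep(tp(c+[0,8,75],X),X)
s=manip.sense(); print('w',s['width'],s['clock'])
P,im,d=grab('scene'); save(im[100:240,240:400].repeat(4,0).repeat(4,1),'turned')
p,_,_=cloud(P,d); q=p[(np.hypot(*(p[:,:2]-c[:2]-[0,8]).T)<45)&(p[:,2]>20)]; print(np.percentile(q[:,2],[1,5,50]))
E
```

```text
hit False
5.4583 [436.99454603 174.11542346  16.79584894] [0.68933653 0.4083423  0.44538803]
w 55.86775239983414
w 55.928951505692226 8.8333
[ 72.77623692  81.30064695 136.94130188]
```

View pics/turned.png

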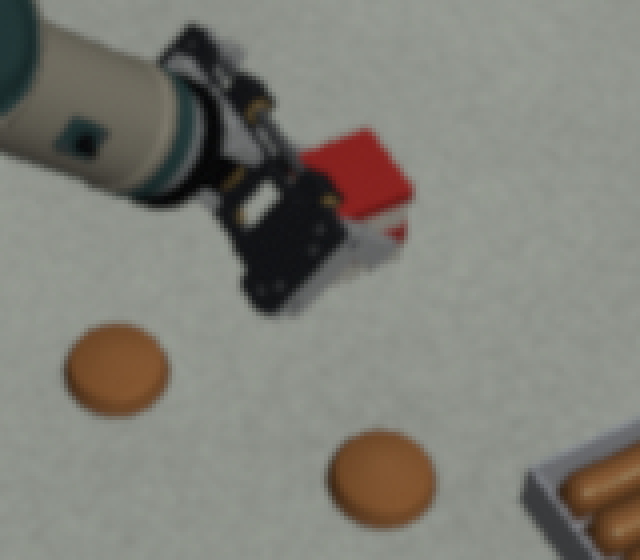

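The view shows the red tub held upright, lid up, at about crop pixel (360,175), clear of the buns. Next I set it down, release, and look from above.

```bash
python3 - <<'E'
from h import *
a=0.022; yj=np.array([np.cos(a),np.sin(a)]); c=np.array([436.3,195,0.])
N=tilt(1,np.deg2rad(45),yj); tp=lambda z:c+[0,0,z]+19*N[:,2]
manip.movel(tp(42),feed=100)
print('hit',manip.movel(tp(29),feed=20,stop_force=4)); s=manip.sense(); print(s['eef_pos']-tp(35),s['contact_force'])
hand.command_gripper(90)
manip.pause(.3)
manip.movel(tp(35)-120*N[:,2],feed=150)
D=tilt(1,0,yj)
manip.movep(c+[0,-50,330],D); print(manip.sense()['clock'])
P,im,d=grab('wrist'); save(im,'w1'); p,_,_=cloud(P,d)
print('red',rect(p,62,78,(436,195),45))
P,im,d=grab('top'); p,_,_=cloud(P,d); print('top',rect(p,62,78,(436,195),45))
E
```

```text
hit True
[ 0.52396316 -0.11170208  0.95004269] [ 0.1577299  -1.99560603  3.58171178]
13.025
red (array([436.74047852, 195.6232605 ]), 56.16933822631836, 55.46464920043945, np.float64(0.023149205283350516), np.float64(70.64519502354395), 1886)
top (array([436.4967041 , 196.59008789]), 55.91544723510742, 53.3317985534668, np.float64(0.024196041892995623), np.float64(69.95583447957347), 187)
```

View pics/w1.png

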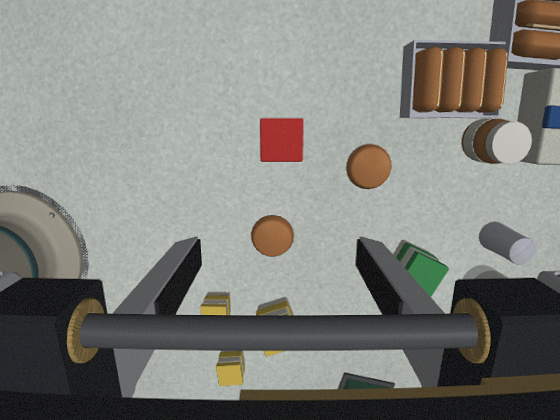

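Red now stands upright (wrist view: lid at pixel (281,140), buns undisturbed). Next is a wrist view of the dispenser to get an accurate axis.

```bash
python3 - <<'E'
from h import *
yj=np.array([np.cos(-.245),np.sin(-.245)]); D=tilt(1,0,yj); c=np.array([600,-280.5,400.])
manip.movep(c-75*D[:,0],D); print(manip.sense()['clock'])
P,im,d=grab('wrist'); save(im,'w2'); p,u,v=cloud(P,d)
print('tops',rect(p,228,242,c[:2],65)); print('plat',rect(p,164,176,c[:2],40))
q=p[(p[:,2]>230)&(p[:,2]<240)&(np.hypot(*(p[:,:2]-c[:2]).T)<65)]
R=np.array([[np.cos(.245),-np.sin(.245)],[np.sin(.245),np.cos(.245)]]); l=(q[:,:2]-c[:2])@R.T
for sx in(-1,1):
  for sy in(-1,1):
    k=l[(l[:,0]*sx>0)&(l[:,1]*sy>0)]; print(sx,sy,len(k),k.min(0).round(1),k.max(0).round(1))
E
```

```text
15.025
tops (array([ 599.37487793, -282.88525391]), 71.5235824584961, 72.23748016357422, np.float64(-0.24401399909127353), np.float64(235.63192434186908), 499)
plat (array([ 600.46697998, -279.47354126]), 61.460243225097656, 69.20702362060547, np.float64(-0.2171600142394592), np.float64(170.75933094825444), 2217)
-1 -1 124 [-35.7 -38.2] [-21.  -23.7]
-1 1 121 [-36.2  18.6] [-21.2  33.3]
1 -1 117 [ 21.4 -38.2] [ 35.9 -22.9]
1 1 126 [21.3 18.7] [35.5 33.3]
```

View pics/w2.png

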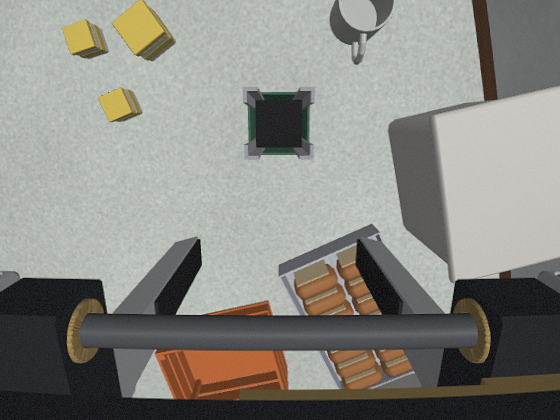

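Wrist view: dispenser corner tops at (247–313, 88–158), platform empty, large yellow at (143,28). I'll grasp and place relative to the wrist camera so that its bias cancels.

```bash
cat >> h.py <<'E'
DISP=np.array([599.5,-282.3]); DA=-.244
def jaw(a): return tilt(1,0,np.array([np.cos(a),np.sin(a)]))
def pick(xy,a,g=50):
    D=jaw(a); tz=g-19
    hand.command_gripper(90)
    manip.movep((*xy,tz+110),D)
    hit=manip.movel((*xy,tz),feed=120,stop_force=10)
    hand.command_gripper(30); print('pick hit',hit,'w',manip.sense()['width'])
    manip.movel((*xy,tz+280),feed=200)
def insert(xy,zb,g=50):
    D=jaw(DA); tz=g-19
    manip.movep((*xy,tz+265),D)
    manip.movel((*xy,tz+240),feed=60)
    f0=manip.sense()['contact_force']
    hit=manip.movel((*xy,tz+zb),feed=35,stop_force=5)
    s=manip.sense(); print('insert hit',hit,s['eef_pos'],'bottom',s['eef_pos'][2]-tz,'dF',s['contact_force']-f0,'w',s['width'],'t',s['clock'])
    return hit
E
python3 - <<'E'
from h import *
pick((436.6,196.0),.023)
insert(DISP,163)
E
```

```text
pick hit False w 55.952654370065105
insert hit False [ 599.54652161 -282.32059028  194.15558445] bottom 163.15558445174108 dF [ 0.59604033 -0.09678684  1.37576347] w 56.02979711466047 t 25.5167
```

```bash
python3 - <<'E'
from h import *
hand.command_gripper(76); manip.pause(1.2)
manip.movel((*DISP,330),feed=150)
D=jaw(DA); manip.movep(np.r_[DISP,400]-75*D[:,0],D); print(manip.sense()['clock'])
P,im,d=grab('wrist'); save(im[60:200,180:380].repeat(4,0).repeat(4,1),'w3'); p,u,v=cloud(P,d)
print('tops',rect(p,228,242,DISP,65)); print('lid',rect(p,165,195,DISP,36))
# yellow from the same view and top
y=np.array([437.6,-97.8]); print('yel',rect(p,62,78,y,45))
P,im,d=grab('top'); p,_,_=cloud(P,d); print('yel top',rect(p,62,78,y,45))
E
```

```text
28.8
tops (array([ 599.55969238, -282.47268677]), 71.7925796508789, 72.0279312133789, np.float64(-0.23736541742989026), np.float64(235.58561700450105), 518)
lid (array([ 599.68878174, -282.82022095]), 55.21919631958008, 56.38933181762695, np.float64(-0.24466207934254403), np.float64(178.98607228768714), 2287)
yel (array([ 436.85015869, -100.65177917]), 57.209739685058594, 56.742713928222656, np.float64(0.35814050523428365), np.float64(70.56669783322283), 1644)
yel top (array([436.51208496, -97.40144348]), 56.2520751953125, 55.92472457885742, np.float64(0.36859054961467286), np.float64(69.96107348142823), 680)
```

View pics/w3.png

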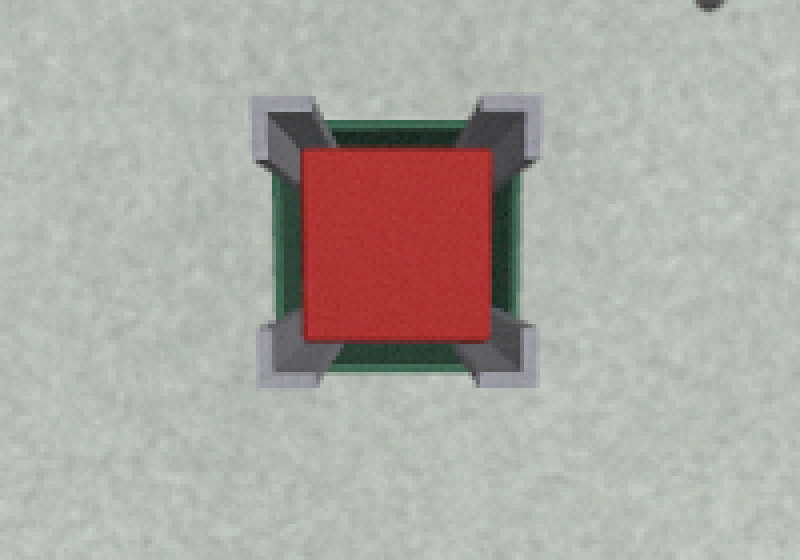

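The view shows the red tub square and centred between the angles (crop 303–491, 149–342), lid at 179 mm. Now the yellow tub.

```bash
python3 - <<'E'
from h import *
y=np.array([437,-98.5]); D=jaw(.365)
manip.movep(np.r_[y,330]-50*D[:,0],D)
P,im,d=grab('wrist'); p,_,_=cloud(P,d); r=rect(p,62,78,y,45); print(r)
assert np.hypot(*(r[0]-y))<4 and abs(r[3]-.365)<.04 and 54<r[1]<59 and 54<r[2]<59
pick(r[0],r[3])
insert(DISP,174)
E
```

```text
(array([436.64706421, -99.50401306]), 56.26991271972656, 54.2698860168457, np.float64(0.3644503993840358), np.float64(70.69640376512893), 1836)
pick hit False w 56.06838069411369
insert hit False [ 599.55527355 -282.33599245  205.18192106] bottom 174.1819210568172 dF [-0.30644837 -0.2819369   0.20676352] w 55.57949021550854 t 38.0083
```

```bash
python3 - <<'E'
from h import *
hand.command_gripper(76); manip.pause(1.3)
manip.movel((*DISP,330),feed=150)
D=jaw(DA); manip.movep(np.r_[DISP,400]-75*D[:,0],D); print(manip.sense()['clock'])
P,im,d=grab('wrist'); A=im[60:200,180:380].repeat(4,0).repeat(4,1); p,u,v=cloud(P,d)
print('tops',rect(p,228,242,DISP,65)); print('lid',rect(p,160,205,DISP,36))
P,im,d=grab('scene'); save(np.vstack([A[:280],im[200:340,60:260].repeat(4,0).repeat(4,1)[:320]]),'w4')
E
```

```text
41.3167
tops (array([ 599.61743164, -282.45373535]), 71.81239318847656, 72.04207611083984, np.float64(-0.2369205363697926), np.float64(235.5913821723026), 511)
lid (array([ 599.72662354, -282.87445068]), 53.866294860839844, 55.92885971069336, np.float64(-0.24456833607217332), np.float64(188.28628192879358), 2361)
```

View pics/w4.png

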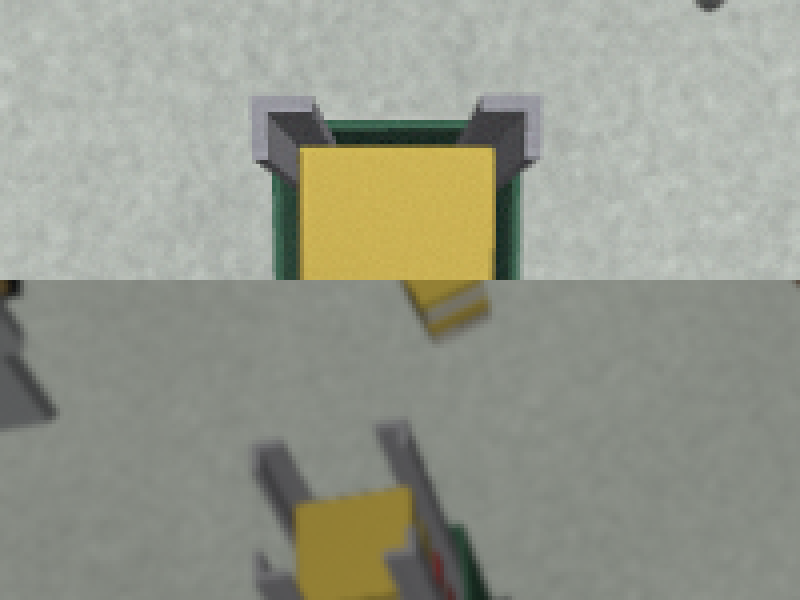

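The view shows yellow squarely centred above red (red band visible below it). Its lid is at 188 mm, a bit above the nominal 181 mm. I'll check that it's level and settled before handing in.

```bash
python3 - <<'E'
from h import *
manip.pause(1)
P,im,d=grab('wrist'); p,u,v=cloud(P,d)
q=p[(np.hypot(*(p[:,:2]-DISP).T)<24)&(p[:,2]>165)]; A=np.c_[q[:,:2]-DISP,np.ones(len(q))]
print('plane',np.linalg.lstsq(A,q[:,2],rcond=None)[0],rect(p,160,205,DISP,36)[:5])
# gap check: red/yellow side seen by scene camera
P,im,d=grab('scene'); p,u,v=cloud(P,d); l=p[:,:2]-DISP
hsv=cv2.cvtColor(im,cv2.COLOR_RGB2HSV)[v,u].astype(int)
n=np.hypot(*l.T)<45
red=n&((hsv[:,0]<8)|(hsv[:,0]>172))&(hsv[:,1]>120)&(hsv[:,2]>50)&(p[:,2]>30)
print('red z',len(p[red]),np.percentile(p[red,2],[2,25,50,75,98]) if red.any() else None)
t=n&(p[:,2]>165)&(p[:,2]<200)&(np.hypot(*l.T)<24); print('lid z scene',np.median(p[t,2]))
print(manip.sense()['clock'])
E
```

```text
plane [9.59809814e-04 4.46538213e-03 1.88289480e+02] (array([ 599.50683594, -283.15142822]), 55.25679016113281, 56.39017105102539, np.float64(-0.24560869995201262), np.float64(188.23629016550694))
red z 65 [109.62737468 113.66199662 115.73000049 117.22904897 119.98869837]
lid z scene 187.94557716812812
42.5167
```

Settled, level and consistent: yellow's underside is at about 118 mm and the red lid's top edge at about 118–120 mm. Signing off.

```bash
python3 -c "
from h import *
workorder.sign_off(); print(manip.sense()['clock'])"
```

```text
the job is handed in; nothing more can be done
the job is handed in; nothing more can be done
```

I stood the red tub up on the table, took it again from above and let it down onto the platform. The large yellow tub then went squarely on top of it, and I handed the job in after about 43 s of the 72 s allowed; no verdict was given.

**Last checks, arm clear:**
- **Yellow tub:** its lid is within about 1 mm of the dispenser axis, level to about 0.005 rad, and its height did not change over a second.
- **Red tub:** it was centred to under 1 mm when checked after its own placing. Under the yellow one, its top edge reads about 118–120 mm, matching the yellow underside at 118 mm.
- **Platform:** sunk about 122 mm, worked out from the lid height.
- **Insertion:** neither insertion tripped the 5 N force stop.

**Readings that disagreed:**
- The final lid height was 188 mm against the nominal 180 mm or so. The yellow tub being slightly light would explain it, and the seating check shows no gap.
- The top and wrist cameras differed by 2–3 mm in y. I used the wrist camera for both pick and place so that its error cancelled.

**Not checked:** I did not measure the bystanders again at the end. The pictures I looked at showed nothing disturbed.

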